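# Seat a sample cell in the light bench

## Task

Stand the glass sample cell in the spring-jawed pocket of the light bench, with its two clear faces looking along the light path at the lamp and the detector, and push it down until it is firmly home on the pocket's cushioned floor. The floor's height is not known beforehand, so feel for it: once the cell stands on it press with about 10 N for half a second, never with more than 15 N. Then let go, leaving the cell upright in the pocket and everything else where it was.

Things in the scene. Friction and masses are not known exactly. Their poses are not given: they have to be found in the camera images.
- sample_cell: Closed square glass cell with a grey cap, 24 x 24 mm, 100 mm tall, 0.08 to 0.17 kg, upright on the table at any yaw. Origin: centre of its underside; z up. The faces across its y axis (+y, -y) are clear glass; those across its x axis are frosted, with upright ribs. A black ridge on the cap runs along y, clear face to clear face. Grip the frosted faces about 78 mm above the foot, so that the fingertips stay above the pocket's rim.
- light_bench: Fixed grey instrument, base plate 110 x 210 x 12 mm. Origin: centre of its underside. The light path runs along its y axis, 85 mm above the table, from a housing at +y (lamp, slotted top) to one at -y (detector), each 56 x 46 mm and 98 mm high, with a barrel ending 42 mm from the centre. The pocket is in the middle between the barrels; the fingers have free room on its x sides.
- pocket_mouth (a point): Point on the upright axis of the open-topped pocket, at rim height (68 mm above the table); axes as the bench's. A fixed wall stands 12 mm to -x of it, side walls 13.5 mm away at +y and -y, all with lead-ins at the rim 5 mm wide and 6 to 9 mm deep. The fourth side (+x) is the sprung jaw. A seated cell is centred here.
- jaw_face (a point): Middle of the top edge of the steel jaw's upright face, 10 mm below the rim, at rest 9 mm to +x of the pocket's axis; above it the jaw slopes out to 16 mm at the rim. The descending cell wedges the jaw back 3 mm (about 5 N). The jaw then squares the cell against the fixed wall and drags on it (about 2 to 6 N), so it does not sink to the floor by itself.
- seat: The pocket's floor. Origin: on the pocket's axis 32 mm below the rim, the middle of the floor's range. The floor is a black rubber pad on a lift left anywhere from 12 mm above to 12 mm below this point (20 to 44 mm below the rim); where is not measured. The lift does not yield. The pad gives 1 mm for each 5 N, up to a hard stop after 4 mm.
- wax_pot: White round pot with a tan lid, 62 mm wide, 35 mm high, loose on the table, a bystander to leave alone. Origin: centre of its underside.
- ply_block: Brown wooden block, 50 x 70 x 50 mm, loose on the table, a bystander to leave alone. Origin: centre of its underside.
- sticky_notes: Green pad of sticky notes, 76 x 66 x 16 mm, loose on the table, a bystander to leave alone. Origin: centre of its underside.

How it is judged (in metres and radians):
On the way:
1. The cell, in the pocket with its clear faces across the light path, is pressed on the floor with more than 4 N for 0.3 s (angle between the y axis of sample_cell and the y axis of light_bench, either way round below 0.09 rad and angle between sample_cell's own z axis and vertical below 0.09 rad and horizontal distance between sample_cell and pocket_mouth below 0.004 m and contact force between sample_cell and seat above 4 N), for 0.3 s.
At the end, for the whole second after the job is handed in: The cell stands at rest on the pocket's floor (the floor carries at least 0.15 N), its axis within 4 mm of the pocket's, upright within 0.09 rad, its y axis (clear faces) within 0.09 rad of the light path, either way round (angle between the y axis of sample_cell and the y axis of light_bench, either way round below 0.09 rad and angle between sample_cell's own z axis and vertical below 0.09 rad and horizontal distance between sample_cell and pocket_mouth below 0.004 m and contact force between sample_cell and seat above 0.15 N and linear speed of sample_cell below 0.01 m/s); the robot touches nothing.
It fails at once if the cell presses on the pocket's floor with more than 16 N (contact force between sample_cell and seat above 16 N).
It fails at once if the cell is pushed against the bench with more than 40 N (contact force between sample_cell and light_bench above 40 N).
It fails at once if a bystander (pot, wooden block or sticky notes) is moved more than 25 mm (distance of any of wax_pot, ply_block, sticky_notes from where it was at the start of the episode above 0.025 m).
It also fails if it takes over 54 s, if anything falls off the work surface, if the arm or the gripper's body presses on something with over 40 N, if the wrist force passes 120 N, or if a joint passes its speed limit or range.

## Robot

A 6-joint arm with a two-finger parallel gripper is mounted at the origin on the work surface; the furniture and walls round the work are solid. World frame = base frame: x ahead of the robot, y to its left, z up, the work surface at z = 0. Lengths are in m, angles in degrees, forces in N, time in s.
With the tool pointing down it reaches from about 0.4 to 0.825 m from the base axis. Payload 7 kg.
Tool frame: the origin (TCP) lies between the finger pads; the fingertips stand 22 mm ahead of it and the grasp point (between the pads) lies 3 mm ahead of it; z points along the fingers, y is the line along which they close (so a half turn about z gives the same grasp; the last joint's range is limited). The gripper opens to 88 mm and grips with 3 to 60 N. Pads are 19 mm wide; open, the fingers measure 130 mm over their backs; the gripper's body (78 mm by 193 mm) begins 47 mm behind the grasp point.
Start: joints at [-60.785, 20.546, 0.682, 0, -70.136, -16.507], TCP at [0.148, -0.658, 0.249] pointing down, gripper open.
Joint ranges: [-176.03, 176.03], [-82.01, 121.73], [-58.28, 71.71], [-173.87, 95.51], [-174.79, -0.11], [-173.66, 173.66]. Speed limits (degrees/s): [136.94, 136.94, 172.46, 180, 180, 180].

## Interface

Orientations are given as [roll, pitch, yaw] about the fixed x, y, z axes, in that order (R = Rz(yaw) Ry(pitch) Rx(roll)).
In Python, from plant import ctrl gives the robot as it stands.
- The arm moves only by the tool apply_moves, never from a script. Its argument "targets" is a list of rows, each an object with "travel": the shift along the tool's x, y, z in mm, a list of three; "roll": the turn about the tool's z in degrees; "jaw": the finger opening in mm, from 0 to 87.6. In form: [{"travel": [tx, ty, tz], "roll": roll, "jaw": jaw}, ...]. A call has 1 to 10 rows; each row shifts and turns the commanded pose from where the row before left it, along the tool's axes as they then stand; what a row does not reach is not made up. A row lasts 1/10 s, in which the tool goes at most 50 mm and 8.59 degrees, less where a joint would pass 70% of its speed; a pose out of reach is approached as far as the arm can. A call with a gripper value outside its range is refused whole. The fingers move at their own pace and stop on an object; the grip force is fixed at half the most. Time passes only in rows, so rows that do not move let the fingers close. It gives the time, the measured TCP pose, the force, the opening and the grip force at its end, in the units of the state.
- ctrl.get_obs(): the state, without advancing time (a new reading comes with each control period).
- ctrl.snapshot(name): name is "side" or "top"; returns the picture (384x512x3 uint8, red, green, blue); there is no depth.
- ctrl.calibration(name): a dict with "K" (3x3 intrinsics, pixels), "dist_coeffs" ([k1, k2, p1, p2, k3] as OpenCV has them; the pictures are not rectified), "extrinsics" (4x4, takes a point from camera to world coordinates). Camera axes: x right, y down, z forward; pixel columns grow to the right and rows downward; lengths in m; the calibration is good to about 2 mm. A picture is of the moment at which its call begins. calibration takes no time and is no camera call.
- ctrl.close_job(): hands the job in; it is judged then, once.
The state is a dict: "clock": time; "joint_pos": joint angles; "qvel": joint speeds; "tau": joint torques, N m; "tool_pos": TCP position; "orientation": TCP orientation; "force": force on the tool from outside, world axes, zero at the start; "moment": the same for the moment, N m; "opening": finger opening in m; "gripper_force": force on a finger pad.
Only numpy, scipy, OpenCV 4.12 (cv2) and the standard library are available. Lean on these libraries where they do the work, as an engineer would, in place of code of your own. Each camera call takes 0.05 s, during which the arm holds its last target. There are 200 camera calls.

## Working session

There is one attempt and no reset: what is moved stays moved. The work goes in short steps, Python scripts to look and compute and a tool call to move; the robot and the scene stay as the last step left them, time stands still between calls to the robot, and variables do not carry over. Pictures are saved under pics/ and viewed, at most 10 in all, crops included, and the job is handed in when it is done.

Besides the shell and the picture viewer there is one more tool, called after "Request:" as name([rows], argument=value, ...), one row to a line, values as JSON. apply_moves: Moves the arm, as the interface text tells. Its arguments: {"type":"object","properties":{"targets":{"type":"array","items":{"type":"object","properties":{"travel":{"type":"array","items":{"type":"number"}},"roll":{"type":"number"},"jaw":{"type":"number"}}}}},"required":["targets"]}

```bash
mkdir -p pics; python3 - <<'E'
from plant import ctrl
import cv2
for n in("top","side"):
    cv2.imwrite(f"pics/{n}0.png",cv2.cvtColor(ctrl.snapshot(n),cv2.COLOR_RGB2BGR))
    c=ctrl.calibration(n);print(n,c["K"],c["dist_coeffs"],c["extrinsics"])
print(ctrl.get_obs())
E
```

```text
top [[422.73168683   0.         254.29501672]
 [  0.         422.73168683 191.20482381]
 [  0.           0.           1.        ]] [-0.09339096  0.          0.          0.          0.        ] [[ 0.02800137 -0.99493631  0.09652807  0.45265107]
 [-0.99960048 -0.02824199 -0.00112713  0.12461972]
 [ 0.00384756 -0.09645795 -0.99532962  1.06715394]
 [ 0.          0.          0.          1.        ]]
side [[394.15199355   0.         256.60020399]
 [  0.         394.15199355 189.49146015]
 [  0.           0.           1.        ]] [-0.08990121  0.          0.          0.          0.        ] [[-0.94700033 -0.17604219  0.26869968  0.27245955]
 [-0.32120915  0.50883689 -0.79869249  0.83499375]
 [ 0.00387927 -0.84267085 -0.53841507  0.5718552 ]
 [ 0.          0.          0.          1.        ]]
{'clock': 0.1, 'joint_pos': array([-6.07845880e+01,  2.05876499e+01,  6.40291518e-01, -1.66892681e-02,
       -7.01372265e+01, -1.65076567e+01]), 'qvel': array([-0.04704888, -0.08948215,  0.15681929, -0.00183264,  0.05867955,
       -0.03423588]), 'tau': array([-1.52602523e-03, -5.84161627e+01,  2.93753922e+01,  7.01563016e+00,
        1.02089092e-02, -5.86964052e-05]), 'tool_pos': array([ 0.14837792, -0.65808029,  0.2477257 ]), 'orientation': array([ 1.79914443e+02, -8.99306258e-03, -1.67297920e+02]), 'force': array([-0.26222662,  0.37339237,  0.39060206]), 'moment': array([ 2.55107917e-05, -1.28702122e-02, -1.76863531e-02]), 'gripper_force': 0.0, 'opening': 0.08761048828730421}
```

View pics/top0.png

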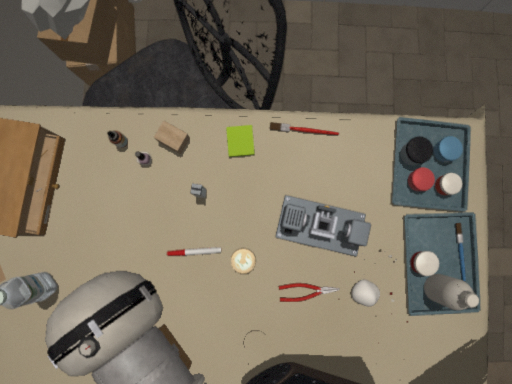

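View pics/side0.png

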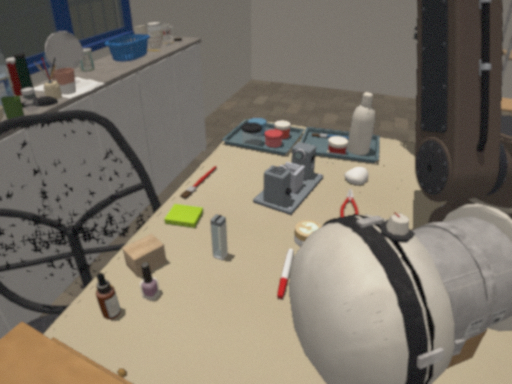

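The top view has the cell near (198,190), the bench near (322,225) with its slotted lamp housing on the left (295,218), the pot at (243,260), the block at (172,138) and the notes at (240,140). I'll enlarge the cell and bench.

```bash
python3 - <<'E'
import cv2,numpy as np
t=cv2.imread("pics/top0.png");s=cv2.imread("pics/side0.png")
def crop(im,x,y,w,h,k):
    return cv2.resize(im[y:y+h,x:x+w],None,fx=k,fy=k,interpolation=cv2.INTER_CUBIC)
cv2.imwrite("pics/bench.png",crop(t,270,190,110,70,7))
a=crop(t,180,172,40,40,10);b=crop(s,195,205,50,65,6)
a=cv2.copyMakeBorder(a,0,0,0,0,cv2.BORDER_CONSTANT);b=cv2.copyMakeBorder(b,0,400-b.shape[0],0,0,cv2.BORDER_CONSTANT)
cv2.imwrite("pics/cell.png",np.hstack([a,b]))
E
```

```text
(no output)
```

View pics/bench.png

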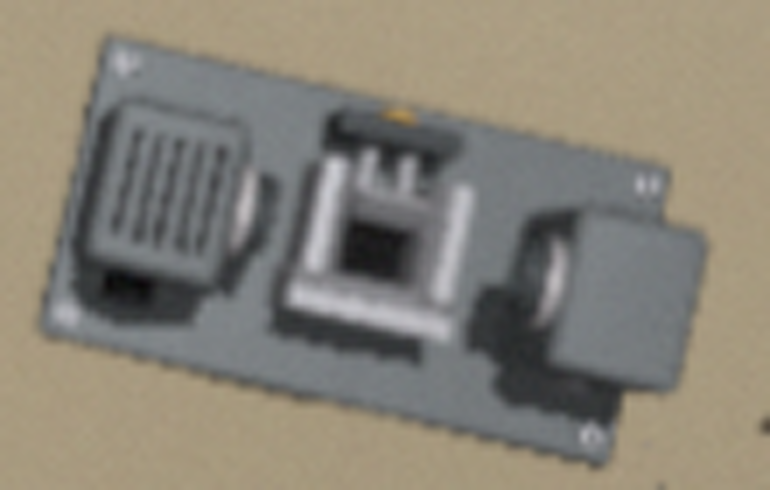

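View pics/cell.png

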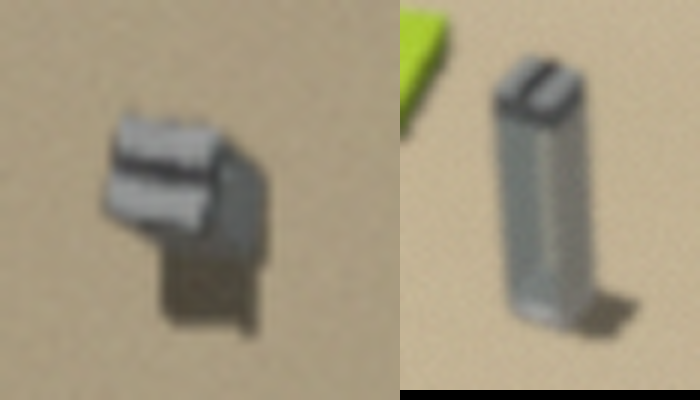

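The bench crop shows base corners at (107,37), (668,165), (605,465) and (42,333). The lamp top spans (125,98) to (207,290) and the detector top (585,205) to (680,390). The cell crop shows cap corners at (122,112), (225,130), (205,235) and (105,208), with the ridge from (115,163) to (215,178). In the side view the feet are at (512,312), (560,328) and (597,298).

```bash
cat > h.py <<'E'
import numpy as np,cv2
from scipy.optimize import least_squares
from plant import ctrl
C={n:ctrl.calibration(n) for n in("top","side")}
def proj(n,P):
    c=C[n];E=np.linalg.inv(np.array(c["extrinsics"]))
    return cv2.projectPoints(np.array(P,float).reshape(-1,1,3),cv2.Rodrigues(E[:3,:3])[0],E[:3,3],np.array(c["K"]),np.array(c["dist_coeffs"]))[0][:,0]
def unc(p,k,o): return (np.array(p,float)+.5)/k-.5+np.array(o)
def ray(n,p,z):
    c=C[n];q=cv2.undistortPoints(np.array([[p]],float),np.array(c["K"]),np.array(c["dist_coeffs"]))[0,0]
    E=np.array(c["extrinsics"]);d=E[:3,:3]@[q[0],q[1],1];o=E[:3,3]
    return o+d*(z-o[2])/d[2]
def fit(obs,x0):
    # obs: list of (cam, local Nx3, pix Nx2); x=(x,y,yaw)
    def f(x):
        c,s=np.cos(x[2]),np.sin(x[2]);R=np.array([[c,-s,0],[s,c,0],[0,0,1]])
        return np.concatenate([(proj(n,np.array(L)@R.T+[x[0],x[1],0])-p).ravel() for n,L,p in obs])
    r=least_squares(f,x0,loss="soft_l1",x_scale=[.01,.01,.1]);return r.x,f(r.x).reshape(-1,2)
E
python3 - <<'E'
from h import *
b=lambda p:unc(p,7,(270,190))
base=[[.055,.105,.012],[.055,-.105,.012],[-.055,-.105,.012],[-.055,.105,.012]]
bp=b([[107,37],[668,165],[605,465],[42,333]])
for p in bp: print(ray("top",p,.012))
x,r=fit([("top",base,bp)],[.4,-.1,-.1]);print("base only",x[:2],np.degrees(x[2]),r.round(1).tolist())
lp=b([[125,98],[247,128],[207,290],[85,258]]);dp=b([[585,205],[708,240],[680,390],[552,365]])
for nm,p in(("lamp",lp),("det",dp)): 
    q=np.array([ray("top",k,.098) for k in p]);print(nm,q.mean(0),[np.linalg.norm(q[i]-q[i-1]).round(3) for i in range(4)])
# pocket rim corner guess : outer rim of walls
print(b(np.array([[380,250]])),proj("top",[[x[0],x[1],.068]])*1.0, (proj("top",[[x[0],x[1],.068]])-[270,190]+.5)*7-.5)
t=lambda p:unc(p,10,(180,172)); s=lambda p:unc(np.array(p)-[400,0],6,(195,205))
h=.012
cap=[[h,h,.1],[h,-h,.1],[-h,-h,.1],[-h,h,.1]]
o1=("top",cap,t([[122,112],[225,130],[205,235],[105,208]]))
x,r=fit([o1],[.45,.25,-.1]);print("cell top",x[:2],np.degrees(x[2]),r.round(1).tolist())
foot=[[h,h,0],[-h,h,0],[-h,-h,0]]
print((proj("side",[[x[0],x[1],0],[x[0],x[1],.1]])-[195,205]+.5)*6-.5)
c,sn=np.cos(x[2]),np.sin(x[2])
print([((proj("side",[[x[0]+c*a-sn*d,x[1]+sn*a+c*d,z]])[0]-[195,205]+.5)*6-.5+[400,0]).round().tolist() for z in(0,.1) for a,d in((h,h),(h,-h),(-h,-h),(-h,h))])
rg=t([[115,163],[215,178]]);q=[ray("top",p,.1) for p in rg];d=q[0]-q[1];print("ridge yaw",np.degrees(np.arctan2(-d[0],d[1])),np.linalg.norm(d))
for nm,p,z in(("pot",(243,261),.035),("block",(172,137),.05),("notes",(240,141),.016)):print(nm,ray("top",p,z))
E
```

```text
[0.54795768 0.0465601  0.012     ]
[ 0.50747746 -0.15639746  0.012     ]
[ 0.39999241 -0.1344957   0.012     ]
[0.44181728 0.06735339 0.012     ]
base only [ 0.47434881 -0.04423735] -11.450744839175856 [[-0.5, -0.5], [0.7, 0.0], [0.7, 0.2], [-0.9, 0.2]]
lamp [0.48933686 0.03244337 0.098     ] [np.float64(0.054), np.float64(0.041), np.float64(0.055), np.float64(0.041)]
det [ 0.45836764 -0.12159257  0.098     ] [np.float64(0.054), np.float64(0.042), np.float64(0.05), np.float64(0.043)]
[[323.85714286 225.28571429]] [[324.28342912 224.838135  ]] [[382.98400387 246.86694499]]
cell top [0.54848931 0.2579437 ] -9.426319740636586 [[0.2, -0.1], [0.1, 0.0], [-0.0, -0.3], [-0.2, 0.4]]
[[153.23970834 300.02046005]
 [139.01631327  75.26450727]]
[[507.0, 309.0], [543.0, 270.0], [599.0, 291.0], [564.0, 331.0], [489.0, 84.0], [529.0, 47.0], [589.0, 67.0], [550.0, 105.0]]
ridge yaw -6.914676752716675 0.02340417191483482
pot [0.38231305 0.14602662 0.035     ]
block [0.67940205 0.32947984 0.05      ]
notes [0.68116267 0.16316509 0.016     ]
```

```bash
cat >> h.py <<'E'
def go(x,y,z,yaw=None):
    from scipy.spatial.transform import Rotation as Ro
    o=ctrl.get_obs();R=Ro.from_euler("xyz",o["orientation"],degrees=True).as_matrix()
    d=np.array([x,y,z])-o["tool_pos"];print("t",o["clock"],"pos",o["tool_pos"].round(4),"ori",o["orientation"].round(2),"tool mm",(R.T@d*1000).round(1),"roll",None if yaw is None else round(-((yaw-o["orientation"][2]+180)%360-180),2))
E
python3 -c "
from h import *
go(.5,-.55,.25,-99)"
```

```text
t 0.1 pos [ 0.1484 -0.6581  0.2477] ori [ 1.7991e+02 -1.0000e-02 -1.6730e+02] tool mm [-366.8   28.1   -2.3] roll -68.3
```

Request:
apply_moves([
  {"travel":[-46,3.5,0],"roll":-7.6,"jaw":87.6},
  {"travel":[-46,-3,0],"roll":-7.6,"jaw":87.6},
  {"travel":[-45,-9,0],"roll":-7.6,"jaw":87.6},
  {"travel":[-43,-15,0],"roll":-7.6,"jaw":87.6},
  {"travel":[-41,-21,0],"roll":-7.6,"jaw":87.6},
  {"travel":[-38,-26,0],"roll":-7.6,"jaw":87.6},
  {"travel":[-34,-31,0],"roll":-7.6,"jaw":87.6},
  {"travel":[-30,-35,0],"roll":-7.6,"jaw":87.6},
  {"travel":[0,0,0],"roll":-7.6,"jaw":87.6},
  {"travel":[0,0,0],"roll":0,"jaw":87.6},
])

```text
clock: 1.1
tool_pos: [0.5026, -0.5534, 0.2472]
orientation: [179.9, 0.1, -98.7]
force: [-0.1, -0.3, -0.6]
opening: 0.0876
gripper_force: 0.0
```

```bash
python3 -c "
from h import *
go(.5485,.258,.25,-99)"
```

```text
t 1.1 pos [ 0.5026 -0.5534  0.2472] ori [ 1.7991e+02  5.0000e-02 -9.8660e+01] tool mm [-809.1   76.8   -1.9] roll 0.34
```

Request:
apply_moves([
  {"travel":[-45,4.3,0],"roll":0,"jaw":87.6},
  {"travel":[-45,4.3,0],"roll":0,"jaw":87.6},
  {"travel":[-45,4.3,0],"roll":0,"jaw":87.6},
  {"travel":[-45,4.3,0],"roll":0,"jaw":87.6},
  {"travel":[-45,4.3,0],"roll":0,"jaw":87.6},
  {"travel":[-45,4.3,0],"roll":0,"jaw":87.6},
  {"travel":[-45,4.3,0],"roll":0,"jaw":87.6},
  {"travel":[-45,4.3,0],"roll":0,"jaw":87.6},
  {"travel":[-45,4.3,0],"roll":0,"jaw":87.6},
  {"travel":[-45,4.3,0],"roll":0,"jaw":87.6},
])

```text
clock: 2.1
tool_pos: [0.5275, -0.1025, 0.2489]
orientation: [-180.0, 0.0, -99.2]
force: [1.2, -0.1, -1.0]
opening: 0.0873
gripper_force: 0.0
```

Request:
apply_moves([
  {"travel":[-45,4.3,0],"roll":0,"jaw":87.6},
  {"travel":[-45,4.3,0],"roll":0,"jaw":87.6},
  {"travel":[-45,4.3,0],"roll":0,"jaw":87.6},
  {"travel":[-45,4.3,0],"roll":0,"jaw":87.6},
  {"travel":[-45,4.3,0],"roll":0,"jaw":87.6},
  {"travel":[-45,4.3,0],"roll":0,"jaw":87.6},
  {"travel":[-45,4.3,0],"roll":0,"jaw":87.6},
  {"travel":[-44,3.7,0],"roll":0,"jaw":87.6},
  {"travel":[0,0,0],"roll":0,"jaw":87.6},
  {"travel":[0,0,0],"roll":0,"jaw":87.6},
])

```text
clock: 3.1
tool_pos: [0.5502, 0.2565, 0.2481]
orientation: [180.0, -0.0, -99.0]
force: [1.0, -0.5, 0.2]
opening: 0.0875
gripper_force: 0.0
```

```bash
python3 -c "
from h import *
go(.5485,.258,.081,-99)
t=ctrl.snapshot('top')[:,:,::-1];s=ctrl.snapshot('side')[:,:,::-1]
f=lambda i,x,y:cv2.resize(i[y:y+100,x:x+65],None,fx=6,fy=6,interpolation=cv2.INTER_CUBIC)
cv2.imwrite('pics/pre.png',np.hstack([f(t,165,140),f(s,190,185)]))
"
```

```text
t 3.1 pos [0.5502 0.2565 0.2481] ori [ 1.7996e+02 -4.0000e-02 -9.9050e+01] tool mm [ -1.3   1.8 167.1] roll -0.05
```

View pics/pre.png

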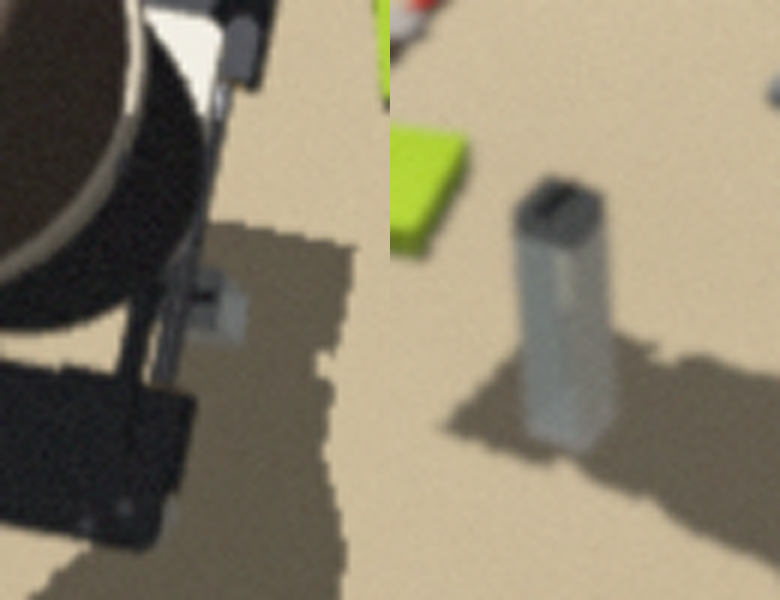

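The gripper is above the cell (cap near crop (560,210) in the side view), with no obstacle beside it. I'll descend and grip.

Request:
apply_moves([
  {"travel":[-1.3,1.8,30],"roll":0,"jaw":87.6},
  {"travel":[0,0,30],"roll":0,"jaw":87.6},
  {"travel":[0,0,30],"roll":0,"jaw":87.6},
  {"travel":[0,0,30],"roll":0,"jaw":87.6},
  {"travel":[0,0,25],"roll":0,"jaw":87.6},
  {"travel":[0,0,22],"roll":0,"jaw":87.6},
  {"travel":[0,0,0],"roll":0,"jaw":87.6},
  {"travel":[0,0,0],"roll":0,"jaw":87.6},
])

```text
clock: 4.0
tool_pos: [0.5494, 0.2571, 0.0823]
orientation: [-180.0, -0.0, -99.0]
force: [0.1, 0.6, 1.5]
opening: 0.0876
gripper_force: 0.0
```

Request:
apply_moves([
  {"travel":[0,0,0],"roll":0,"jaw":50},
  {"travel":[0,0,0],"roll":0,"jaw":40},
  {"travel":[0,0,0],"roll":0,"jaw":30},
  {"travel":[0,0,0],"roll":0,"jaw":15},
  {"travel":[0,0,0],"roll":0,"jaw":10},
  {"travel":[0,0,0],"roll":0,"jaw":10},
  {"travel":[0,0,0],"roll":0,"jaw":10},
  {"travel":[0,0,0],"roll":0,"jaw":10},
])

```text
clock: 4.8
tool_pos: [0.5489, 0.2582, 0.0815]
orientation: [180.0, -0.0, -98.9]
force: [-0.1, 0.6, 0.4]
opening: 0.0288
gripper_force: 0.0
```

Request:
apply_moves([
  {"travel":[0,0,0],"roll":0,"jaw":10},
  {"travel":[0,0,0],"roll":0,"jaw":10},
  {"travel":[0,0,0],"roll":0,"jaw":10},
  {"travel":[0,0,0],"roll":0,"jaw":10},
  {"travel":[0,0,0],"roll":0,"jaw":10},
  {"travel":[0,0,0],"roll":0,"jaw":10},
])

```text
clock: 5.4
tool_pos: [0.5489, 0.2582, 0.0815]
orientation: [180.0, -0.0, -98.9]
force: [0.8, -0.5, -0.4]
opening: 0.024
gripper_force: 30.0
```

```bash
python3 -c "
from h import *
go(.4741,-.0444,.249,-101.45)
o=ctrl.get_obs();print(o['opening'],o['gripper_force'],o['force'])
s=ctrl.snapshot('side')[:,:,::-1]
cv2.imwrite('pics/grip.png',cv2.resize(s[150:270,160:290],None,fx=5,fy=5,interpolation=cv2.INTER_CUBIC))
"
```

```text
t 5.4 pos [0.5489 0.2582 0.0815] ori [179.99  -0.   -98.89] tool mm [ 310.5   27.1 -167.5] roll 2.56
0.02400612592042096 29.987975656986237 [ 0.81600689 -0.4573613  -0.41020794]
```

View pics/grip.png

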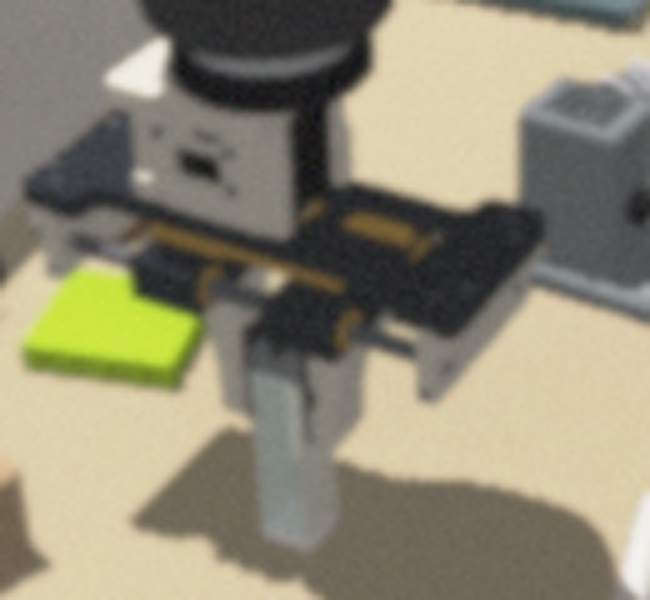

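The cell is gripped across the frosted faces at 24.0 mm and stays upright. I'll lift it and carry it above the pocket.

Request:
apply_moves([
  {"travel":[0,0,-15],"roll":0,"jaw":10},
  {"travel":[0,0,-30],"roll":0,"jaw":10},
  {"travel":[0,0,-40],"roll":0,"jaw":10},
  {"travel":[0,0,-40],"roll":0,"jaw":10},
  {"travel":[0,0,-25],"roll":0,"jaw":10},
  {"travel":[10,0,0],"roll":0,"jaw":10},
  {"travel":[25,3,0],"roll":0,"jaw":10},
  {"travel":[35,3,0],"roll":0,"jaw":10},
  {"travel":[40,4,0],"roll":0,"jaw":10},
  {"travel":[40,4,0],"roll":0,"jaw":10},
])

```text
clock: 6.45
tool_pos: [0.5108, 0.1106, 0.2306]
orientation: [179.9, -0.0, -98.9]
force: [-0.4, -0.4, -1.5]
opening: 0.0242
gripper_force: 30.0
```

Request:
apply_moves([
  {"travel":[40,4,0],"roll":0.5,"jaw":10},
  {"travel":[40,4,0],"roll":0.5,"jaw":10},
  {"travel":[35,3,0],"roll":0.5,"jaw":10},
  {"travel":[25,2,0],"roll":0.5,"jaw":10},
  {"travel":[15,0,0],"roll":0.5,"jaw":10},
  {"travel":[6,0,0],"roll":0,"jaw":10},
  {"travel":[0,0,0],"roll":0,"jaw":10},
  {"travel":[0,0,0],"roll":0,"jaw":10},
  {"travel":[0,0,0],"roll":0,"jaw":10},
])

```text
clock: 7.35
tool_pos: [0.4722, -0.0436, 0.2314]
orientation: [180.0, -0.0, -101.3]
force: [-0.1, 1.4, -0.3]
opening: 0.024
gripper_force: 30.0
```

```bash
python3 -c "
from h import *
go(.4741,-.0444,.180,-101.45)
o=ctrl.get_obs();print(o['opening'],o['gripper_force'],o['force'])
"
```

```text
t 7.35 pos [ 0.4722 -0.0436  0.2314] ori [ 179.99   -0.   -101.34] tool mm [ 0.4 -2.1 51.4] roll 0.11
0.024018508382601552 29.98791217803955 [-0.06010107  1.43959806 -0.33167579]
```

Request:
apply_moves([
  {"travel":[0.4,-2,15],"roll":0.1,"jaw":10},
  {"travel":[0,0,20],"roll":0,"jaw":10},
  {"travel":[0,0,18],"roll":0,"jaw":10},
  {"travel":[0,0,10],"roll":0,"jaw":10},
  {"travel":[0,0,0],"roll":0,"jaw":10},
  {"travel":[0,0,0],"roll":0,"jaw":10},
  {"travel":[0,0,0],"roll":0,"jaw":10},
])

```text
clock: 8.05
tool_pos: [0.4744, -0.0449, 0.1694]
orientation: [-179.9, 0.0, -101.5]
force: [0.8, 0.4, -1.0]
opening: 0.0239
gripper_force: 30.0
```

```bash
python3 -c "
from h import *
go(.4741,-.0444,.166,-101.45)
print(proj('side',[[.4741,-.0444,.068],[.4741,-.0444,.085]]))
s=np.mean([ctrl.snapshot('side') for _ in range(4)],0).astype('uint8')[:,:,::-1]
cv2.imwrite('pics/s_full.png',s)
cv2.imwrite('pics/over.png',cv2.resize(s[135:213,247:331],None,fx=7,fy=7,interpolation=cv2.INTER_CUBIC))
"
```

```text
t 8.05 pos [ 0.4744 -0.0449  0.1694] ori [-1.7992e+02  3.0000e-02 -1.0147e+02] tool mm [-0.4  0.4  3.4] roll -0.02
[[290.91171706 167.12524122]
 [291.23922015 161.39189829]]
```

View pics/over.png

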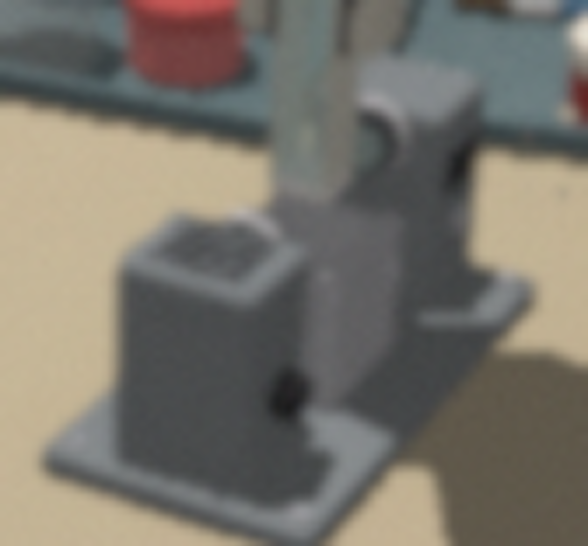

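Crop of the side view: the cell's foot corners are near (273,190), (320,203) and (357,170). The lamp top corners are (120,262), (247,303), (305,248) and (178,215). The base corners are (45,460), (312,541) and (533,295). I'll compare cell and bench within this one view.

```bash
python3 - <<'E'
from h import *
u=lambda p:unc(p,7,(247,135))
L=[[.028,.105-.0,0]] 
base=[[.055,.105,.012],[-.055,.105,.012],[-.055,-.105,.012]]
x,r=fit([("side",base,u([[45,460],[312,541],[533,295]]))],[.474,-.044,-.2]);print("bench side",x[:2],np.degrees(x[2]),r.round(1).tolist())
pts=u([[120,262],[247,303],[305,248],[178,215]]);q=np.array([ray("side",p,.098) for p in pts]);print("lamp c",q.mean(0),[np.linalg.norm(q[i]-q[i-1]).round(3) for i in range(4)])
h=.012;zf=.1694-.0815
foot=[[h,h,zf],[-h,h,zf],[-h,-h,zf]]
y,r=fit([("side",foot,u([[273,190],[320,203],[357,170]]))],[.474,-.044,-.2]);print("cell side",y[:2],np.degrees(y[2]),r.round(1).tolist())
c,s=np.cos(-.2),np.sin(-.2);R=np.array([[c,-s,0],[s,c,0],[0,0,1]])
for ctr in([.4744,-.0449],): print(((proj("side",np.array(foot)@R.T+[*ctr,0])-[247,135]+.5)*7-.5).round())
E
```

```text
bench side [ 0.47320078 -0.03740291] -10.658505543910673 [[-0.9, -0.2], [0.3, 0.9], [0.4, -2.1]]
lamp c [0.48901683 0.0385367  0.098     ] [np.float64(0.039), np.float64(0.05), np.float64(0.043), np.float64(0.049)]
cell side [ 0.47438532 -0.04446042] -12.92760116790651 [[-0.7, -0.6], [0.9, -0.1], [-0.1, 0.8]]
[[269. 185.]
 [328. 202.]
 [356. 175.]]
```

```bash
cat > wf.py <<'E'
from h import *
from scipy.optimize import minimize
from scipy.ndimage import map_coordinates
def rect(cx,cy,a,b,z): return [[cx+a,cy+b,z],[cx+a,cy-b,z],[cx-a,cy-b,z],[cx-a,cy+b,z]]
def segs(which):
    S=[]
    P=rect(0,0,.055,.105,.012);S+=[(P[i],P[(i+1)%4]) for i in ((0,1,2,3) if which=="top" else (0,3,2))]
    for c in(.0785,-.0785):
        P=rect(0,c,.028,.023,.098);S+=[(P[i],P[(i+1)%4]) for i in range(4)]
    return S
def pts(x,which):
    c,s=np.cos(x[2]),np.sin(x[2]);R=np.array([[c,-s,0],[s,c,0],[0,0,1]])
    L=np.concatenate([np.linspace(a,b,40)[3:-3] for a,b in segs(which)])
    return proj(which,L@R.T+[x[0],x[1],0])
E
python3 - <<'E'
from wf import *
out=[]
for n in("top","side"):
    im=cv2.imread(f"pics/{n}0.png");g=cv2.GaussianBlur(im.astype(np.float32),(0,0),.9)
    m=np.sqrt((cv2.Sobel(g,5,1,0)**2+cv2.Sobel(g,5,0,1)**2).sum(2)); m=np.minimum(m,120)
    f=lambda x:-map_coordinates(m,pts([x[0]/100,x[1]/100,x[2]/10],n).T[::-1],order=1).mean()
    best=min((minimize(f,[47.42+a,-4.44+b,-2+c],method="Nelder-Mead",options=dict(initial_simplex=np.array([47.42+a,-4.44+b,-2+c])+np.array([[0,0,0],[.3,0,0],[0,.3,0],[0,0,.2]]))) for a in(-.4,0,.4) for b in(-.5,0,.5) for c in(0,)),key=lambda r:r.fun)
    x=best.x*[.01,.01,.1];print(n,x[:2],np.degrees(x[2]),best.fun,"prior",f([47.42,-4.44,-2]))
    x0,y0=(268,188) if n=="top" else (243,135);k=7
    w,h=(112,70)if n=="top" else(95,80)
    k=5 if n=="side" else 4
    b=cv2.resize(im[y0:y0+h,x0:x0+w],None,fx=k,fy=k,interpolation=cv2.INTER_CUBIC)
    for xx,col in((x,(0,0,255)),([.4742,-.0444,-.2],(0,255,255))):
        for p in pts(xx,n): 
            q=(p-[x0,y0]+.5)*k-.5;cv2.circle(b,tuple(int(round(v)) for v in q),0,col,-1)
    out.append(b)
H=max(o.shape[0] for o in out);W=max(o.shape[1] for o in out)
cv2.imwrite("pics/wf.png",np.vstack([cv2.copyMakeBorder(out[0][:,:],0,0,0,W-out[0].shape[1],0),cv2.copyMakeBorder(out[1],0,0,0,W-out[1].shape[1],0)])[:,:][:600+100] if 0 else np.hstack([cv2.copyMakeBorder(out[0][:,:325],0,H-out[0].shape[0],0,0,0),out[1]]))
E
```

```text
top [ 0.47526511 -0.04552362] -11.925261951771532 -103.58992004394531 prior -100.57351
side [ 0.47152433 -0.03232674] -12.242933879950165 -109.02364349365234 prior -91.867584
```

View pics/wf.png

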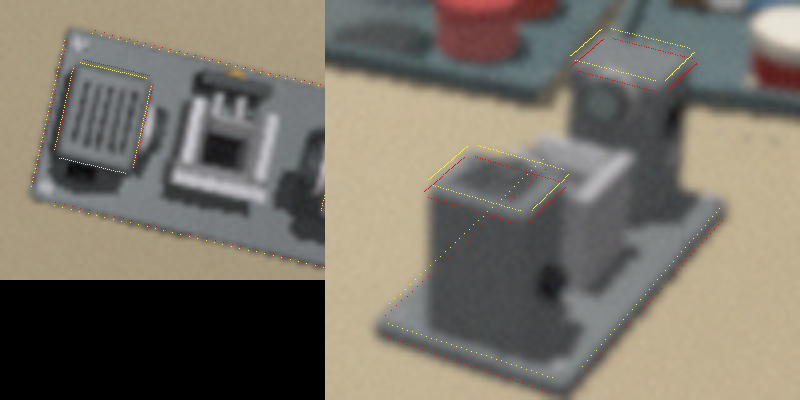

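In the side view the predicted bench outline (yellow) sits about 1.5 px too high, at (500,180) against the actual edges, so the two cameras disagree by a few mm in y. The lead-ins tolerate ±6.5 mm, so I'll go down slowly and correct by the sideways force.

Request:
apply_moves([
  {"travel":[0,0,9],"roll":0,"jaw":10},
  {"travel":[0,0,6],"roll":0,"jaw":10},
  {"travel":[0,0,3],"roll":0,"jaw":10},
  {"travel":[0,0,1.5],"roll":0,"jaw":10},
  {"travel":[0,0,1.5],"roll":0,"jaw":10},
  {"travel":[0,0,0],"roll":0,"jaw":10},
  {"travel":[0,0,0],"roll":0,"jaw":10},
])

```text
clock: 8.95
tool_pos: [0.4738, -0.0451, 0.1477]
orientation: [-180.0, 0.0, -101.5]
force: [0.2, -0.6, -0.3]
opening: 0.0239
gripper_force: 30.0
```

Request:
apply_moves([
  {"travel":[0,0,1],"roll":0,"jaw":10},
  {"travel":[0,0,1],"roll":0,"jaw":10},
  {"travel":[0,0,0],"roll":0,"jaw":10},
])

```text
clock: 9.25
tool_pos: [0.4737, -0.0451, 0.1455]
orientation: [180.0, -0.0, -101.5]
force: [0.0, -0.1, -0.7]
opening: 0.0239
gripper_force: 30.0
```

Request:
apply_moves([
  {"travel":[0,0,1],"roll":0,"jaw":10},
  {"travel":[0,0,1],"roll":0,"jaw":10},
  {"travel":[0,0,0],"roll":0,"jaw":10},
])

```text
clock: 9.55
tool_pos: [0.4736, -0.0452, 0.1434]
orientation: [180.0, -0.0, -101.5]
force: [-0.3, 0.1, -1.2]
opening: 0.0237
gripper_force: 30.0
```

Request:
apply_moves([
  {"travel":[0,0,1],"roll":0,"jaw":10},
  {"travel":[0,0,1],"roll":0,"jaw":10},
  {"travel":[0,0,0],"roll":0,"jaw":10},
])

```text
clock: 9.85
tool_pos: [0.4738, -0.0452, 0.1419]
orientation: [-180.0, -0.0, -101.5]
force: [-1.6, 0.3, 4.4]
opening: 0.024
gripper_force: 30.0
```

Request:
apply_moves([
  {"travel":[0,0,1],"roll":0,"jaw":10},
  {"travel":[0,0,1],"roll":0,"jaw":10},
  {"travel":[0,0,0],"roll":0,"jaw":10},
])

```text
clock: 10.15
tool_pos: [0.4738, -0.0452, 0.14]
orientation: [-180.0, -0.0, -101.5]
force: [-1.9, 0.0, 5.7]
opening: 0.0238
gripper_force: 30.0
```

Request:
apply_moves([
  {"travel":[0,0,1],"roll":0,"jaw":10},
  {"travel":[0,0,0],"roll":0,"jaw":10},
])

```text
clock: 10.35
tool_pos: [0.4738, -0.0452, 0.1393]
orientation: [-180.0, -0.0, -101.5]
force: [-4.6, 0.7, 9.4]
opening: 0.0237
gripper_force: 30.0
```

Request:
apply_moves([
  {"travel":[0,0,1],"roll":0,"jaw":10},
  {"travel":[0,0,0],"roll":0,"jaw":10},
])

```text
clock: 10.55
tool_pos: [0.4738, -0.0451, 0.138]
orientation: [-180.0, 0.0, -101.5]
force: [-1.8, -0.1, 3.0]
opening: 0.0241
gripper_force: 30.0
```

Request:
apply_moves([
  {"travel":[0,0,1],"roll":0,"jaw":10},
  {"travel":[0,0,0],"roll":0,"jaw":10},
])

```text
clock: 10.75
tool_pos: [0.4738, -0.0451, 0.1365]
orientation: [-180.0, 0.0, -101.5]
force: [-1.7, 1.3, 3.2]
opening: 0.0235
gripper_force: 30.0
```

Request:
apply_moves([
  {"travel":[0,0,1],"roll":0,"jaw":10},
  {"travel":[0,0,0],"roll":0,"jaw":10},
])

```text
clock: 10.95
tool_pos: [0.4738, -0.0451, 0.1354]
orientation: [180.0, -0.0, -101.5]
force: [-0.8, -0.4, 2.2]
opening: 0.024
gripper_force: 30.0
```

Request:
apply_moves([
  {"travel":[0,0,1.5],"roll":0,"jaw":10},
  {"travel":[0,0,1.5],"roll":0,"jaw":10},
  {"travel":[0,0,1],"roll":0,"jaw":10},
  {"travel":[0,0,0],"roll":0,"jaw":10},
  {"travel":[0,0,0],"roll":0,"jaw":10},
])

```text
clock: 11.45
tool_pos: [0.4738, -0.0451, 0.1314]
orientation: [180.0, 0.0, -101.5]
force: [0.6, 0.6, 0.1]
opening: 0.0238
gripper_force: 30.0
```

Request:
apply_moves([
  {"travel":[0,0,1],"roll":0,"jaw":10},
  {"travel":[0,0,0.5],"roll":0,"jaw":10},
  {"travel":[0,0,0],"roll":0,"jaw":10},
])

```text
clock: 11.75
tool_pos: [0.4738, -0.0451, 0.1301]
orientation: [-180.0, 0.0, -101.5]
force: [-0.0, -0.6, 2.4]
opening: 0.0238
gripper_force: 30.0
```

Request:
apply_moves([
  {"travel":[0,0,1],"roll":0,"jaw":10},
  {"travel":[0,0,0],"roll":0,"jaw":10},
])

```text
clock: 11.95
tool_pos: [0.4738, -0.0451, 0.129]
orientation: [-180.0, 0.0, -101.5]
force: [0.5, -0.5, 3.2]
opening: 0.0238
gripper_force: 30.0
```

Request:
apply_moves([
  {"travel":[0,0,1],"roll":0,"jaw":10},
  {"travel":[0,0,0.5],"roll":0,"jaw":10},
  {"travel":[0,0,0],"roll":0,"jaw":10},
])

```text
clock: 12.25
tool_pos: [0.4738, -0.0451, 0.1275]
orientation: [-180.0, 0.0, -101.5]
force: [0.0, -0.1, 2.5]
opening: 0.0243
gripper_force: 30.0
```

Request:
apply_moves([
  {"travel":[0,0,1],"roll":0,"jaw":10},
  {"travel":[0,0,0],"roll":0,"jaw":10},
])

```text
clock: 12.45
tool_pos: [0.4738, -0.0451, 0.1265]
orientation: [-180.0, 0.0, -101.5]
force: [-0.3, -0.0, 3.3]
opening: 0.0241
gripper_force: 30.0
```

Request:
apply_moves([
  {"travel":[0,0,1],"roll":0,"jaw":10},
  {"travel":[0,0,1],"roll":0,"jaw":10},
  {"travel":[0,0,0],"roll":0,"jaw":10},
])

```text
clock: 12.75
tool_pos: [0.4738, -0.0452, 0.1244]
orientation: [-180.0, 0.0, -101.5]
force: [0.4, -0.0, 3.0]
opening: 0.0238
gripper_force: 30.0
```

Request:
apply_moves([
  {"travel":[0,0,1],"roll":0,"jaw":10},
  {"travel":[0,0,1],"roll":0,"jaw":10},
  {"travel":[0,0,0],"roll":0,"jaw":10},
])

```text
clock: 13.05
tool_pos: [0.4738, -0.0451, 0.1224]
orientation: [-180.0, 0.0, -101.5]
force: [0.0, 0.3, 2.5]
opening: 0.0244
gripper_force: 30.0
```

Request:
apply_moves([
  {"travel":[0,0,1],"roll":0,"jaw":10},
  {"travel":[0,0,1],"roll":0,"jaw":10},
  {"travel":[0,0,0],"roll":0,"jaw":10},
])

```text
clock: 13.35
tool_pos: [0.4738, -0.0451, 0.1204]
orientation: [-180.0, 0.0, -101.5]
force: [0.2, -0.8, 1.2]
opening: 0.0239
gripper_force: 30.0
```

Request:
apply_moves([
  {"travel":[0,0,1],"roll":0,"jaw":10},
  {"travel":[0,0,1],"roll":0,"jaw":10},
  {"travel":[0,0,0],"roll":0,"jaw":10},
])

```text
clock: 13.65
tool_pos: [0.4738, -0.0451, 0.1184]
orientation: [-180.0, 0.0, -101.5]
force: [-0.1, -0.7, 3.1]
opening: 0.0241
gripper_force: 30.0
```

Request:
apply_moves([
  {"travel":[0,0,1],"roll":0,"jaw":10},
  {"travel":[0,0,1],"roll":0,"jaw":10},
  {"travel":[0,0,0],"roll":0,"jaw":10},
])

```text
clock: 13.95
tool_pos: [0.4738, -0.0452, 0.1167]
orientation: [-180.0, -0.0, -101.5]
force: [0.1, 0.1, 6.1]
opening: 0.024
gripper_force: 30.0
```

Request:
apply_moves([
  {"travel":[0,0,0.5],"roll":0,"jaw":10},
  {"travel":[0,0,0],"roll":0,"jaw":10},
])

```text
clock: 14.15
tool_pos: [0.4738, -0.0452, 0.1164]
orientation: [-180.0, -0.0, -101.5]
force: [-1.9, 0.3, 9.0]
opening: 0.024
gripper_force: 30.0
```

Request:
apply_moves([
  {"travel":[0,0,0.5],"roll":0,"jaw":10},
  {"travel":[0,0,0],"roll":0,"jaw":10},
])

```text
clock: 14.35
tool_pos: [0.4738, -0.0451, 0.1161]
orientation: [-180.0, -0.0, -101.5]
force: [-2.5, -0.2, 10.6]
opening: 0.0238
gripper_force: 30.0
```

Request:
apply_moves([
  {"travel":[0,0,0.5],"roll":0,"jaw":10},
  {"travel":[0,0,0],"roll":0,"jaw":10},
  {"travel":[0,0,0],"roll":0,"jaw":10},
])

```text
clock: 14.65
tool_pos: [0.4738, -0.0451, 0.1157]
orientation: [-180.0, -0.0, -101.5]
force: [-3.4, 0.7, 11.5]
opening: 0.0241
gripper_force: 30.0
```

Request:
apply_moves([
  {"travel":[0,0,0.2],"roll":0,"jaw":10},
  {"travel":[0,0,0],"roll":0,"jaw":10},
  {"travel":[0,0,0],"roll":0,"jaw":10},
  {"travel":[0,0,0],"roll":0,"jaw":10},
  {"travel":[0,0,0],"roll":0,"jaw":10},
  {"travel":[0,0,0],"roll":0,"jaw":10},
  {"travel":[0,0,0],"roll":0,"jaw":10},
])

```text
clock: 15.35
tool_pos: [0.4738, -0.0452, 0.1156]
orientation: [-180.0, -0.0, -101.5]
force: [-3.7, 0.6, 13.3]
opening: 0.0239
gripper_force: 30.0
```

Contact began at TCP z ≈ 0.1176 and the force since has risen at about 5 N/mm, so the seat load is about 10 N and has been held long enough. Releasing now.

Request:
apply_moves([
  {"travel":[0,0,0],"roll":0,"jaw":35},
  {"travel":[0,0,0],"roll":0,"jaw":45},
  {"travel":[0,0,0],"roll":0,"jaw":60},
  {"travel":[0,0,0],"roll":0,"jaw":60},
  {"travel":[0,0,0],"roll":0,"jaw":60},
  {"travel":[0,0,0],"roll":0,"jaw":60},
])

```text
clock: 15.95
tool_pos: [0.4737, -0.0452, 0.1147]
orientation: [180.0, -0.0, -101.5]
force: [-0.6, 0.7, -0.0]
opening: 0.0593
gripper_force: 0.0
```

Request:
apply_moves([
  {"travel":[0,0,-8],"roll":0,"jaw":60},
  {"travel":[0,0,-20],"roll":0,"jaw":60},
  {"travel":[0,0,-35],"roll":0,"jaw":60},
  {"travel":[0,0,-40],"roll":0,"jaw":60},
  {"travel":[0,0,-30],"roll":0,"jaw":60},
  {"travel":[-30,0,0],"roll":0,"jaw":60},
  {"travel":[-45,0,0],"roll":0,"jaw":60},
  {"travel":[-45,0,0],"roll":0,"jaw":60},
  {"travel":[-45,0,0],"roll":0,"jaw":60},
  {"travel":[-30,0,0],"roll":0,"jaw":60},
])

```text
clock: 16.95
tool_pos: [0.5129, 0.1485, 0.2486]
orientation: [-180.0, 0.0, -101.4]
force: [-0.2, -0.4, 0.5]
opening: 0.0599
gripper_force: 0.0
```

```bash
python3 - <<'E'
from h import *
o=ctrl.get_obs();print(o["clock"],o["tool_pos"],o["opening"],o["force"])
t=ctrl.snapshot('top')[:,:,::-1];s=ctrl.snapshot('side')[:,:,::-1]
a=cv2.resize(t[190:260,275:375],None,fx=4,fy=4,interpolation=cv2.INTER_CUBIC);b=cv2.resize(s[120:220,240:335],None,fx=4,fy=4,interpolation=cv2.INTER_CUBIC)
cv2.imwrite("pics/end.png",np.hstack([cv2.copyMakeBorder(a,0,120,0,0,0),b]))
E
```

```text
16.95 [0.51289755 0.14845706 0.24863074] 0.05990480137363611 [-0.19041029 -0.3551108   0.48112311]
```

View pics/end.png

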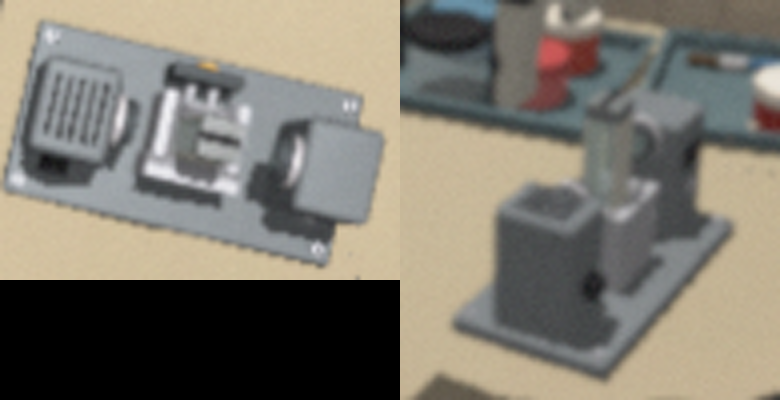

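The cell stands in the pocket with its ridge along the light path: cap at crop (218,140) in the top view, upright in the side view. One numeric check of the cap position before handing in.

```bash
python3 - <<'E'
from h import *
for z in(.068,.134): print(z,((proj("top",[[.4742,-.0445,z]])-[275,190]+.5)*4-.5).round(1),((proj("side",[[.4742,-.0445,z]])-[240,120]+.5)*4-.5+[400,0]).round(1))
p=unc([218,140],4,(275,190));print(ray("top",p,.134))
a,b=[ray("top",unc(k,4,(275,190)),.134) for k in([199,136],[239,145])];d=a-b;print("ridge yaw",np.degrees(np.arctan2(-d[0],d[1])),np.linalg.norm(d))
E
```

```text
0.068 [[199.1 141.1]] [[605.  189.9]]
0.134 [[219.2 139.1]] [[610.2  98.6]]
[ 0.47366028 -0.04383798  0.134     ]
ridge yaw -11.153775237321756 0.02273843249328425
```

The cap is within 1 mm of the pocket axis, and its yaw matches the bench. Handing in.

```bash
python3 -c "
from plant import ctrl
print(ctrl.close_job())"
```

```text
the job is handed in; nothing more can be done
None
```

The cell stands upright in the pocket with its clear faces along the light path; I pressed it on the floor with about 10 N for over half a second, released it and handed the job in at about 17 s, but no verdict came back.

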